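# Hold a shelf home in its housing for the screws

### The job

A small scraper rack is being put together on the assembly board: its side panel stands upright with the lowest shelf already screwed in. Lay the thin plywood spacer flat on that shelf, lengthwise and inside its side edges, and let go of it; then put the loose pine shelf on the spacer and slide it end-first, without ramming it, fully home into the middle housing (groove) of the side panel, its sides flush with the panel's. Finish while holding it there, without letting go: keep it pressed home against the panel with a steady push of about 12 N (anything from 5 to 20 N) so that a workmate can drive the screws through from behind, and leave the other things on the bench alone.

Things in the scene. Friction and masses are not known exactly. Their poses are not given: they have to be found in the camera images.
- rack_board: Fixed assembly board screwed to the bench, plywood 235 x 100 x 12 mm, carrying the half-built rack. Origin on the bench top, exactly under the centre of the screwed-in lowest shelf; z up, x horizontal, pointing from the open near end of the rack into the side panel, y along the panel's width. The board runs from x = -88 to +147 mm. Behind the panel (x > 75 mm) are a cleat and two raking braces, no higher than the panel.
- side_panel: The rack's side panel, part of the fixed board (same origin and axes as rack_board): pine, upright, 60 mm wide (y = -30 to +30), its face towards the open end at x = 57 mm, its back at x = 75 mm, its top 112 mm above the bench. Three horizontal housings (grooves) 8 mm deep run right across the face: the lowest holds the lowest shelf, the middle one is open from 50.5 to 72 mm above the bench, the top one (80.5 to 102 mm) stays empty.
- low_top (a point): Centre of the top face of the lowest, fixed shelf, 40 mm above the bench; same axes as rack_board. That shelf is pine, 60 mm wide (y) and 18 mm thick; it runs from x = -65 mm to the panel. Nothing beside it is higher than its top: the two blocks beside the panel's foot are 36 mm high.
- housing (a point): Middle of the floor (deepest face) of the middle housing, 61 mm above the bench; same axes as rack_board, x pointing into the panel. The loose shelf lying on the spacer and fully home has its centre exactly at x = -65 mm, y = 0, z = 0 from here. The panel and the board do not give. Only what reaches the panel counts: if the hand also leans down on the stack, friction at the spacer (coefficient about 0.5) takes part of the push.
- shelf_mid (a point): Centre of the loose shelf, a plain pine board 60 mm (x) x 130 mm (y) x 18 mm (z, thickness), about 75 g, at the start lying flat on the bench. Both ends are alike and either face may be up. It is taken across its 60 mm width; once on the spacer its underside is 52 mm above the bench.
- spacer_mid (a point): Centre of the spacer, a thin sheet of plywood 46 mm (x) x 110 mm (y) x 12 mm (z, thickness), about 45 g, at the start lying flat on the bench; ends and faces alike. Taken across its 46 mm width by its upper part, so that the fingertips do not meet the shelf below when it is laid down. Lying on the lowest shelf its centre is 46 mm above the bench.
- glue_bottle: Bystander: white glue bottle with black label, 65 mm across and 245 mm tall, standing; origin under its centre, z up along it.
- try_square: Bystander: try square, 120 x 221 x 18 mm, lying; origin at the centre of its underside.
- block_plane: Bystander: small iron plane, 46 x 155 x 54 mm; origin at the centre of its underside.
- offcut_block: Bystander: pine offcut, 40 x 80 x 40 mm, too thick and short to be the shelf; origin at the centre of its underside.

How it is judged (in metres and radians):
On the way:
1. the spacer lies flat and lengthwise on the lowest shelf, let go (x of spacer_mid in the frame of low_top between -0.04 and 0.04 m and y of spacer_mid in the frame of low_top between -0.01 and 0.01 m and z of spacer_mid in the frame of low_top between 0.003 and 0.009 m and angle between the y axis of spacer_mid and the x axis of rack_board, either way round below 0.15 rad and angle between the z axis of spacer_mid and the z axis of rack_board, either way round below 0.06 rad and contact force between the fingers and spacer below 0.3 N), for 0.3 s.
At the end, for the whole second after the job is handed in: Fingers on the shelf (over 2 N), shelf pressing on the panel with 4 to 22 N, home in the middle housing within 3 mm, flush within 6 mm, level and square within 0.05 rad, at rest; spacer flat under it on the lowest shelf, within 40 mm lengthwise, 10 mm sideways, 0.15 rad, let go (all of step 1 and x of shelf_mid in the frame of housing between -0.068 and -0.062 m and y of shelf_mid in the frame of housing between -0.006 and 0.006 m and z of shelf_mid in the frame of housing between -0.003 and 0.003 m and angle between the y axis of shelf_mid and the x axis of rack_board, either way round below 0.05 rad and angle between the z axis of shelf_mid and the z axis of rack_board, either way round below 0.05 rad and linear speed of shelf below 0.01 m/s and contact force between shelf and side_panel between 4 and 22 N and contact force between the fingers and shelf above 2 N); the arm keeps its last pose, push and grip.
It fails at once if the shelf is rammed against the panel (over 45 N) (contact force between shelf and side_panel above 45 N).
It fails at once if a bystander is shoved more than 30 mm or the glue bottle knocked over (distance of any of glue_bottle, try_square, block_plane, offcut_block from where it was at the start of the episode above 0.03 m or angle between glue_bottle's own z axis and vertical above 0.4 rad).
It also fails if it takes over 72 s, if anything falls off the work surface, if the arm or the gripper's body presses on something with over 40 N, if the wrist force passes 120 N, or if a joint passes its speed limit or range.

### The arm

A 6-joint arm with a two-finger parallel gripper is mounted at the origin on a cart in front of the work surface, level with it; the furniture and walls round the work are solid. World frame = base frame: x ahead of the robot, y to its left, z up, the work surface at z = 0. Lengths are in m, angles in degrees, forces in N, time in s.
With the tool pointing down it reaches from about 0.3 to 0.75 m from the base axis. Payload 8.5 kg.
Tool frame: the origin (TCP) lies at the very end of the fingers, on their centre line; the grasp point (between the pads) lies 19 mm behind it; z points along the fingers, y is the line along which they close (so a half turn about z gives the same grasp; the last joint's range is limited). The gripper opens to 85 mm and grips with 20 to 120 N. Pads are 22 mm wide; open, the fingers measure 114 mm over their backs; the gripper's body (76 mm by 85 mm) begins 54 mm behind the grasp point. The pads swing forward as they close: fully open they stand 13 mm farther back than shut.
Start: joints at [-76.507, 21.807, 74.336, -0, 83.858, -12.336], TCP at [0.24, -0.495, 0.231] pointing down, gripper open.
Joint ranges: [-178.18, 178.18], [-50.72, 133.34], [12.68, 142.11], [-81.47, 261.47], [9.98, 163.14], [-165.26, 165.26]. Speed limits (degrees/s): [136.94, 136.94, 180, 180, 180, 180].

### API

Orientations are given as a 3x3 rotation matrix whose columns are the frame's x, y, z axes.
In Python, from rig import observe, cams, ticket gives the robot as it stands.
- The arm moves only by the tool move_arm, never from a script. Its arguments are lists of equal length, an entry for each row: "jaw": the finger opening in cm, from 0 to 8.54; "dp": the shift along the tool's x, y, z in cm, a list of three; "turn": the turn, a rotation vector about the tool's x, y, z in rad, a list of three. In form: {"jaw": [jaw, ...], "dp": [[tx, ty, tz], ...], "turn": [[wx, wy, wz], ...]}. A call has 1 to 12 rows; each row shifts and turns the commanded pose from where the row before left it, along the tool's axes as they then stand; what a row does not reach is not made up. A row lasts 1/12 s, in which the tool goes at most 41.7 mm and 7.16 degrees, less where a joint would pass 70% of its speed; a pose out of reach is approached as far as the arm can. A call is refused whole if a number of a shift passes 4.17 or a number of a turn 0.125, either way. A call with a gripper value outside its range is refused whole. The fingers move at their own pace and stop on an object; "force" is the grip in N (left out, the last holds). Time passes only in rows, so rows that do not move let the fingers close. It gives the time, the measured TCP pose, the force, the opening and the grip force at its end, in the units of the state.
- observe(): the state, without advancing time (a new reading comes with each control period).
- cams.get_image(name): name is "side" or "top"; returns (picture, depth): 420x560x3 uint8, red, green, blue; 420x560 float32, m along the optical axis (not along the pixel's ray), 0 where there is no reading.
- cams.calibration(name): a dict with "vertical_fov" (degrees; the focal length in pixels is half the picture's height over the tangent of half this angle, whatever the lens; pixels are square), "cx", "cy" (the principal point, pixels), "view" (4x4, takes a point from world to camera coordinates). Camera axes: x right, y up, looking along -z (the intrinsics and any distortion apply to the point x, -y, -z); pixel columns grow to the right and rows downward; lengths in m; the calibration is good to about 2 mm. A picture is of the moment at which its call begins. calibration takes no time and is no camera call.
- ticket.close_job(): hands the job in; it is judged then, once.
Trained networks look in the newest picture that a camera, given by its name, has taken for a name from the list of things; names that differ only in an ending like _2 or _b are one class to them, and where a whole thing is asked for, a point or a joint stands for the part that bears it (a point fixed in the world has none). Each returns a list of dicts, best first, with "p" (0 to 1); they miss things now and then, are a little off and sometimes report something else, mostly with a low value. They report only what shows in the picture. A call takes as long as a camera call.
- cams.spot_in(camera, query): "box" ([centre column, centre row, width, height] as shares, 0 to 1, of the picture: columns of its width, rows of its height, round what is visible of it).
- cams.outline_of(camera, query): "mask" (420x560 bool, what is visible of it) and "box" ([centre column, centre row, width, height] as shares, 0 to 1, of the picture: columns of its width, rows of its height, round what is visible of it).
- cams.mark_of(camera, query): "location" ([column, row] as shares, 0 to 1, of the picture: columns of its width, rows of its height: a listed point, or the origin of a listed thing).
The state is a dict: "time_s": time; "q": joint angles; "qvel": joint speeds; "joint_efforts": joint torques, N m; "position": TCP position; "tool_rot": TCP orientation; "ft_force": force on the tool from outside, world axes, zero at the start; "wrist_torque": the same for the moment, N m; "grip_width": finger opening in m; "gripper_force": force on a finger pad.
Only numpy, scipy, OpenCV 4.12 (cv2) and the standard library are available. Lean on these libraries where they do the work, as an engineer would, in place of code of your own. Each camera call takes 0.05 s, during which the arm holds its last target. There are 200 camera calls.

## Working session

There is one attempt and no reset: what is moved stays moved. The work goes in short steps, Python scripts to look and compute and a tool call to move; the robot and the scene stay as the last step left them, time stands still between calls to the robot, and variables do not carry over. Pictures are saved under pics/ and viewed, at most 10 in all, crops included, and the job is handed in when it is done.

Besides the shell and the picture viewer there is one more tool, called after "Call:" by a JSON object that holds its "fn" and its "kwargs", one argument or row to a line. move_arm: Moves the arm, as the interface text tells. Its arguments: {"type":"object","properties":{"jaw":{"type":"array","items":{"type":"number"}},"dp":{"type":"array","items":{"type":"array","items":{"type":"number"}}},"turn":{"type":"array","items":{"type":"array","items":{"type":"number"}}},"force":{"type":"number"}},"required":["jaw","dp","turn"]}

```bash
ls; mkdir -p pics
python3 - <<'E'
from rig import observe,cams
import cv2,numpy as np
s=observe();print(s['time_s'],s['position'],np.round(s['tool_rot'],3).tolist(),s['ft_force'],s['grip_width'])
ims=[]
for n in('side','top'):
    im,d=cams.get_image(n);np.save(f'pics/{n}_d.npy',d)
    c=cams.calibration(n);print(n,{k:(np.round(v,4).tolist() if k=='view' else v) for k,v in c.items()})
    cv2.imwrite(f'pics/{n}0.png',im[...,::-1]);
    for q in('rack_board','shelf_mid','spacer_mid','low_top','housing','offcut_block'):
        r=cams.mark_of(n,q);print(n,q,[(round(x['p'],2),np.round(np.array(x['location'])*[560,420],1).tolist()) for x in r[:2]])
E
```

```text
pics
0.0 [ 0.23955616 -0.49477112  0.2307151 ] [[0.9, 0.436, -0.0], [0.436, -0.9, 0.001], [0.0, -0.001, -1.0]] [-0.59602519  0.19153639  0.77016567] 0.08533764371589783
side {'vertical_fov': 56.21252801826523, 'cx': 273.8482924527811, 'cy': 209.92785581198086, 'view': [[-0.9927, -0.1208, 0.0057, 0.5881], [0.0599, -0.4503, 0.8909, -0.1178], [-0.105, 0.8847, 0.4542, -0.9304], [0.0, 0.0, 0.0, 1.0]]}
side rack_board [(0.81, [307.0, 251.1]), (0.52, [302.4, 202.6])]
side shelf_mid [(0.93, [328.5, 308.9])]
side spacer_mid [(0.56, [308.4, 201.2])]
side low_top [(0.95, [306.9, 236.1])]
side housing [(0.63, [277.9, 228.4]), (0.17, [228.4, 302.4])]
side offcut_block [(0.94, [224.5, 302.5])]
top {'vertical_fov': 53.93491488219121, 'cx': 279.59748003583667, 'cy': 203.55248883860588, 'view': [[-0.0286, -0.9994, 0.0204, -0.0814], [0.991, -0.0257, 0.1316, -0.6207], [-0.131, 0.024, 0.9911, -1.1867], [0.0, 0.0, 0.0, 1.0]]}
top rack_board [(0.98, [241.0, 241.1])]
top shelf_mid [(0.8, [165.3, 262.5])]
top spacer_mid [(0.68, [325.0, 237.7]), (0.25, [166.3, 262.5])]
top low_top [(0.65, [238.2, 243.5])]
top housing [(0.79, [239.3, 222.2])]
top offcut_block [(0.58, [165.9, 194.5])]
```

View pics/side0.png

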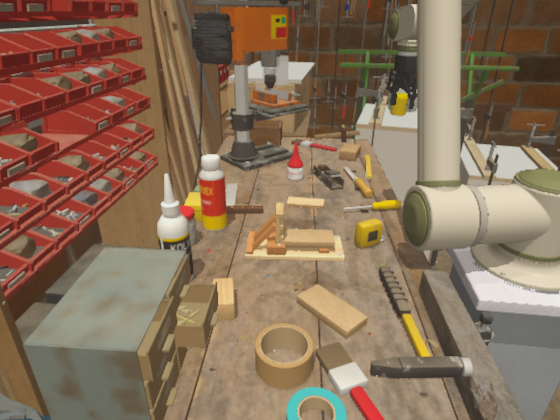

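View pics/top0.png

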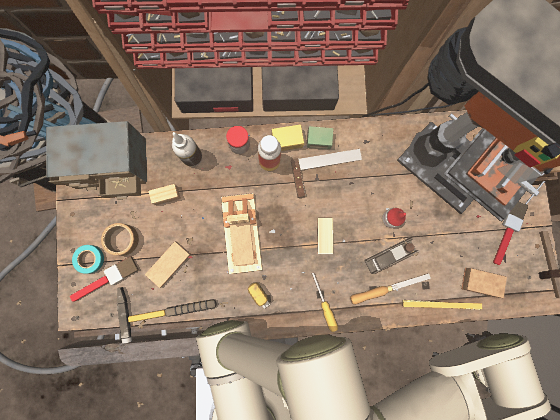

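The side view shows the rack at about (300,235), the shelf at (331,309) and the spacer at (306,202). In the top view the rack is at (241,240), its panel towards the top of the picture, with the shelf at (167,264) and the spacer at (325,236). Next I measure the poses with depth.

```bash
cat > h.py <<'E'
import numpy as np,cv2
from rig import observe,cams
def cloud(n,d=None):
    c=cams.calibration(n)
    if d is None: im,d=cams.get_image(n)
    f=d.shape[0]/2/np.tan(np.radians(c['vertical_fov'])/2)
    v,u=np.mgrid[:d.shape[0],:d.shape[1]]
    P=np.stack([(u-c['cx'])*d/f,-(v-c['cy'])*d/f,-d],-1)
    V=np.array(c['view']);return (P-V[:3,3])@V[:3,:3],d
def rect(Q):
    (c,s,a)=cv2.minAreaRect((Q*1000).astype(np.float32))
    if s[0]<s[1]: s=s[::-1];a+=90
    return np.round(c,1),np.round(s,1),round((a+90)%180-90,1)   # long-axis angle from world x
E
python3 - <<'E'
from h import *
for n in('top','side'):
    P,d=cloud(n)
    for q in('shelf_mid','spacer_mid','rack_board','offcut_block'):
        for r in cams.outline_of(n,q)[:1]:
            m=r['mask']&(d>0);X=P[m];z=X[:,2]
            print(n,q,round(r['p'],2),m.sum(),'z',np.round(np.percentile(z,[5,50,95]),4))
            if q=='rack_board':
                for lo,hi in((.005,.02),(.033,.047),(.1,.125)):
                    k=(z>lo)&(z<hi)
                    if k.sum()>10: print('  slice',lo,k.sum(),np.median(z[k]),*rect(X[k,:2]))
            else:
                k=abs(z-np.percentile(z,80))<.006
                print('  ',*rect(X[k,:2]),X[k,:2].mean(0))
E
```

```text
top shelf_mid 0.84 936 z [0.0134 0.0179 0.0221]
   [449.4 240.5] [130.6  60.2] -43.0 [0.44911037 0.2403763 ]
top spacer_mid 0.72 529 z [0.0074 0.0119 0.0163]
   [ 521.6 -233.2] [106.6  45.2] -0.3 [ 0.52191259 -0.23315734]
top rack_board 0.57 2520 z [0.0091 0.0352 0.1089]
  slice 0.005 989 0.012055052330707297 [537.5  20.4] [235.5 100. ] 4.9
  slice 0.033 1055 0.039455539525303646 [537.3  19.5] [188.6  93.8] 5.0
  slice 0.1 143 0.11157176408681366 [573.6  23.5] [59.4 18.4] -84.3
top offcut_block 0.61 446 z [0.0079 0.0394 0.0435]
   [658.6 248.9] [80.8 40.4] -76.4 [0.65785516 0.24865062]
side shelf_mid 0.57 1913 z [0.0028 0.0172 0.0189]
   [454.2 241.2] [131.8  62. ] -42.6 [0.45163475 0.24660069]
side spacer_mid 0.77 350 z [0.002  0.0113 0.0132]
   [ 526.6 -232.4] [109.5  51.1] -1.0 [ 0.52569869 -0.22834083]
side rack_board 0.84 3341 z [0.0016 0.0278 0.0813]
  slice 0.005 1066 0.011680840498499519 [541.6  23.3] [236.  104.5] 6.7
  slice 0.033 1027 0.039292516893561 [541.8  16.4] [191.1  95.7] 13.7
  slice 0.1 119 0.11155676867109149 [577.3  24.2] [62.1 17.6] -85.8
side offcut_block 0.79 695 z [0.0053 0.0393 0.0412]
   [661.8 249.5] [82.1 38.1] -75.4 [0.65792096 0.25104021]
```

Call:
{"fn": "move_arm", "kwargs": {
  "jaw": [8.5,8.5,8.5,8.5,8.5,8.5,8.5,8.5],
  "dp": [
    [0,0,0],
    [0,0,0],
    [0,0,0],
    [0,0,0],
    [2.83,-2.62,0],
    [2.83,-2.62,0],
    [2.83,-2.62,0],
    [2.83,-2.62,0]
  ],
  "turn": [
    [0,0,0.115],
    [0,0,0.115],
    [0,0,0.115],
    [0,0,0.115],
    [0,0,0],
    [0,0,0],
    [0,0,0],
    [0,0,0]
  ],
  "force": 40
}}

```text
time_s: 1.87
position: [0.3547, -0.3901, 0.2314]
tool_rot: [[1.0, -0.01, 0.0], [-0.01, -1.0, -0.0], [0.0, 0.0, -1.0]]
ft_force: [0.2, -0.1, -0.4]
grip_width: 0.085
gripper_force: 0.0
```

Call:
{"fn": "move_arm", "kwargs": {
  "jaw": [7,7,7,7,7,7,7,7,7,7,7,7],
  "dp": [
    [2.83,-2.62,0],
    [2.83,-2.62,0],
    [2.83,-2.62,0],
    [2.83,-2.62,0],
    [2.83,-2.62,0],
    [2.83,-2.62,0],
    [0,0,3],
    [0,0,3],
    [0,0,3],
    [0,0,3],
    [0,0,0],
    [0,0,0]
  ],
  "turn": [
    [0,0,0],
    [0,0,0],
    [0,0,0],
    [0,0,0],
    [0,0,0],
    [0,0,0],
    [0,0,0],
    [0,0,0],
    [0,0,0],
    [0,0,0],
    [0,0,0],
    [0,0,0]
  ]
}}

```text
time_s: 2.87
position: [0.5248, -0.2355, 0.111]
tool_rot: [[1.0, -0.009, -0.002], [-0.009, -1.0, 0.001], [-0.002, -0.001, -1.0]]
ft_force: [-0.1, -0.3, -0.6]
grip_width: 0.07
gripper_force: 0.0
```

Call:
{"fn": "move_arm", "kwargs": {
  "jaw": [6,6,6,6,6,6,6,6,6,6],
  "dp": [
    [-0.1,-0.25,2],
    [0,0,2],
    [0,0,2],
    [0,0,2],
    [0,0,1],
    [0,0,0.5],
    [0,0,0.3],
    [0,0,0.2],
    [0,0,0],
    [0,0,0]
  ],
  "turn": [
    [0,0,0],
    [0,0,0],
    [0,0,0],
    [0,0,0],
    [0,0,0],
    [0,0,0],
    [0,0,0],
    [0,0,0],
    [0,0,0],
    [0,0,0]
  ]
}}

```text
time_s: 3.7
position: [0.5245, -0.2335, 0.0122]
tool_rot: [[1.0, -0.009, 0.001], [-0.009, -1.0, -0.001], [0.001, 0.001, -1.0]]
ft_force: [0.6, -0.1, 0.2]
grip_width: 0.06
gripper_force: 0.0
```

Run:
```python
from h import *
im,d=cams.get_image('side');c=cv2.resize(im[150:290,240:380,::-1],None,fx=4.2,fy=4.2,interpolation=cv2.INTER_CUBIC);cv2.imwrite('pics/s1.png',c)
```

```text
(no output)
```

View pics/s1.png

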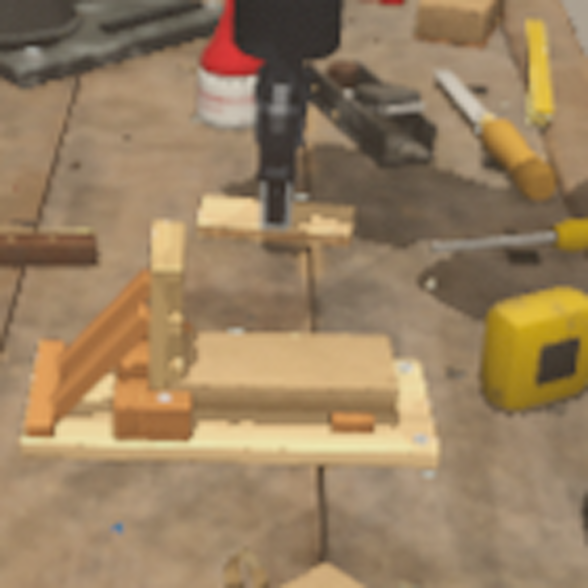

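The finger is centred along the spacer (finger at 275, spacer from 198 to 355), with its tip still above the bench. Next I feel for the bench.

Call:
{"fn": "move_arm", "kwargs": {
  "jaw": [6,6,6,6,6],
  "dp": [
    [0,0,0.4],
    [0,0,0.3],
    [0,0,0.2],
    [0,0,0.1],
    [0,0,0]
  ],
  "turn": [
    [0,0,0],
    [0,0,0],
    [0,0,0],
    [0,0,0],
    [0,0,0]
  ]
}}

```text
time_s: 4.17
position: [0.5239, -0.233, 0.001]
tool_rot: [[1.0, -0.009, -0.001], [-0.009, -1.0, 0.0], [-0.001, -0.0, -1.0]]
ft_force: [0.6, 0.7, 0.3]
grip_width: 0.06
gripper_force: 0.0
```

Call:
{"fn": "move_arm", "kwargs": {
  "jaw": [6,6,6],
  "dp": [
    [0,0,0.2],
    [0,0,0],
    [0,0,0]
  ],
  "turn": [
    [0,0,0],
    [0,0,0],
    [0,0,0]
  ]
}}

```text
time_s: 4.42
position: [0.524, -0.2331, -0.0007]
tool_rot: [[1.0, -0.009, -0.0], [-0.009, -1.0, 0.0], [-0.0, -0.0, -1.0]]
ft_force: [-0.3, 0.2, -0.1]
grip_width: 0.0603
gripper_force: 0.0
```

Call:
{"fn": "move_arm", "kwargs": {
  "jaw": [4,4,4,4,4,4],
  "dp": [
    [0,0,0],
    [0,0,0],
    [0,0,0],
    [0,0,0],
    [0,0,0],
    [0,0,0]
  ],
  "turn": [
    [0,0,0],
    [0,0,0],
    [0,0,0],
    [0,0,0],
    [0,0,0],
    [0,0,0]
  ],
  "force": 40
}}

```text
time_s: 4.92
position: [0.5242, -0.2332, -0.0004]
tool_rot: [[1.0, -0.009, 0.0], [-0.009, -1.0, -0.0], [0.0, 0.0, -1.0]]
ft_force: [-0.1, 0.4, 4.7]
grip_width: 0.0448
gripper_force: 41.5
```

Call:
{"fn": "move_arm", "kwargs": {
  "jaw": [4,4,4,4,4,4,4,4],
  "dp": [
    [0,0,0],
    [0,0,-0.5],
    [0,0,-2],
    [0,0,-3],
    [0,0,-3],
    [0,0,-3],
    [0,0,-1],
    [0,0,0]
  ],
  "turn": [
    [0,0,0],
    [0,0,0],
    [0,0,0],
    [0,0,0],
    [0,0,0],
    [0,0,0],
    [0,0,0],
    [0,0,0]
  ]
}}

```text
time_s: 5.58
position: [0.5248, -0.2336, 0.1267]
tool_rot: [[1.0, -0.009, 0.004], [-0.009, -1.0, -0.003], [0.004, 0.003, -1.0]]
ft_force: [-0.1, 0.1, -1.1]
grip_width: 0.0448
gripper_force: 41.0
```

Run:
```python
from h import *
im,d=cams.get_image('side');c=cv2.resize(im[130:220,260:350,::-1],None,fx=6.6,fy=6.6,interpolation=cv2.INTER_CUBIC);cv2.imwrite('pics/s2.png',c)
P,d=cloud('side',d)
r=cams.outline_of('side','spacer_mid')
for x in r[:2]:
    X=P[x['mask']&(d>0)];print(x['p'],len(X),np.percentile(X,[5,50,95],axis=0).round(4))
```

```text
0.76 264 [[ 0.4772 -0.2543  0.1276]
 [ 0.5125 -0.2167  0.1382]
 [ 0.5742 -0.2091  0.1396]]
0.71 3230 [[ 0.4406 -0.0047  0.0038]
 [ 0.5529  0.0473  0.0292]
 [ 0.6405  0.0746  0.0818]]
```

View pics/s2.png

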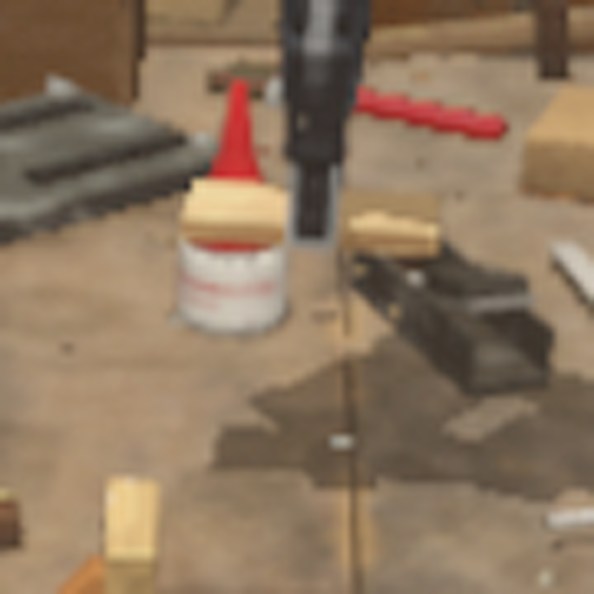

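The fingertips (row 245) are level with the spacer's underside, which is too low to lay it on the shelf. I put it back down and regrip 4 mm higher.

Call:
{"fn": "move_arm", "kwargs": {
  "jaw": [4,4,4,4,4,4,4,5.5,5.5,5.5,5.5,5.5],
  "dp": [
    [0,0,3],
    [0,0,3],
    [0,0,3],
    [0,0,2.5],
    [0,0,0.7],
    [0,0,0.3],
    [0,0,0],
    [0,0,0],
    [0,0,0],
    [0,0,-0.4],
    [0,0,0],
    [0,0,0]
  ],
  "turn": [
    [0,0,0],
    [0,0,0],
    [0,0,0],
    [0,0,0],
    [0,0,0],
    [0,0,0],
    [0,0,0],
    [0,0,0],
    [0,0,0],
    [0,0,0],
    [0,0,0],
    [0,0,0]
  ]
}}

```text
time_s: 6.68
position: [0.5241, -0.2332, 0.0034]
tool_rot: [[1.0, -0.009, 0.0], [-0.009, -1.0, -0.0], [0.0, 0.0, -1.0]]
ft_force: [-0.7, -0.7, -0.1]
grip_width: 0.0547
gripper_force: 0.0
```

Call:
{"fn": "move_arm", "kwargs": {
  "jaw": [4,4,4,4,4,4],
  "dp": [
    [0,0,0],
    [0,0,0],
    [0,0,0],
    [0,0,0],
    [0,0,0],
    [0,0,0]
  ],
  "turn": [
    [0,0,0],
    [0,0,0],
    [0,0,0],
    [0,0,0],
    [0,0,0],
    [0,0,0]
  ],
  "force": 40
}}

```text
time_s: 7.18
position: [0.5241, -0.2332, 0.0036]
tool_rot: [[1.0, -0.009, 0.0], [-0.009, -1.0, -0.0], [0.0, 0.0, -1.0]]
ft_force: [-1.1, -0.3, 4.7]
grip_width: 0.0446
gripper_force: 41.3
```

Call:
{"fn": "move_arm", "kwargs": {
  "jaw": [4,4,4,4,4,4,4,4,4,4,4,4],
  "dp": [
    [0,0,-1],
    [0,0,-3],
    [0,0,-3.5],
    [0,0,-3.5],
    [0,0,-3],
    [-0.3,-2.5,0],
    [-0.4,-3.5,0],
    [-0.4,-3.5,0],
    [-0.4,-3.5,0],
    [-0.4,-3.5,0],
    [-0.3,-3.5,0],
    [-0.2,-3,0]
  ],
  "turn": [
    [0,0,0],
    [0,0,0],
    [0,0,0],
    [0,0,0],
    [0,0,0],
    [0,0,0],
    [0,0,0],
    [0,0,0],
    [0,0,0],
    [0,0,0],
    [0,0,0],
    [0,0,0]
  ]
}}

```text
time_s: 8.18
position: [0.5014, -0.0008, 0.1438]
tool_rot: [[1.0, -0.009, -0.0], [-0.009, -1.0, 0.0], [-0.0, -0.0, -1.0]]
ft_force: [1.0, -0.7, -0.9]
grip_width: 0.0448
gripper_force: 41.1
```

Call:
{"fn": "move_arm", "kwargs": {
  "jaw": [4,4,4,4,4,4],
  "dp": [
    [0,-2,0],
    [0,0,1.0],
    [0,0,2],
    [0,0,2],
    [0,0,0],
    [0,0,0]
  ],
  "turn": [
    [0,0,-0.048],
    [0,0,-0.048],
    [0,0,0],
    [0,0,0],
    [0,0,0],
    [0,0,0]
  ]
}}

```text
time_s: 8.68
position: [0.5021, 0.0171, 0.0934]
tool_rot: [[0.996, 0.087, -0.002], [0.087, -0.996, 0.0], [-0.002, -0.001, -1.0]]
ft_force: [0.3, -0.5, -0.1]
grip_width: 0.0443
gripper_force: 41.1
```

Run:
```python
from h import *
P,d=cloud('top')
for q in('spacer_mid','rack_board'):
  for x in cams.outline_of('top',q)[:2]:
    X=P[x['mask']&(d>0)];z=X[:,2]
    print(q,x['p'],len(X),np.percentile(z,[5,50,95]).round(4),*rect(X[z>(.085 if q[0]=='s' else .1)][:,:2]))
im,d=cams.get_image('side');c=cv2.resize(im[160:280,240:360,::-1],None,fx=5,fy=5,interpolation=cv2.INTER_CUBIC);cv2.imwrite('pics/s3.png',c)
```

```text
rack_board 0.93 1125 [0.0085 0.0226 0.1135] [513.2   2.7] [146.3  82.4] 8.6
```

View pics/s3.png

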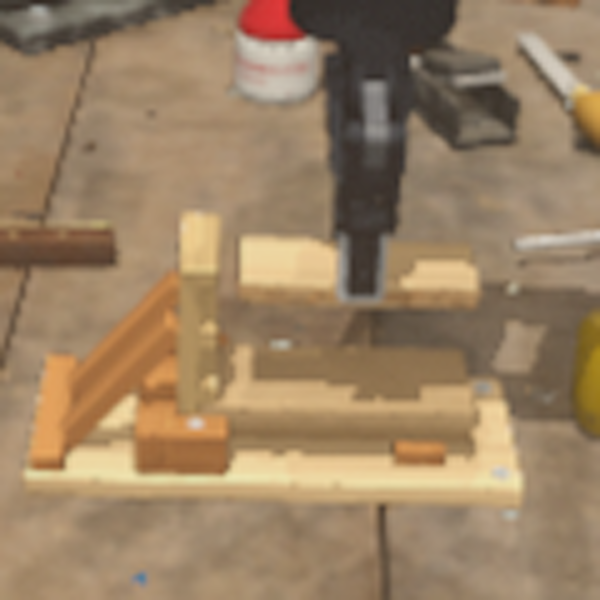

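The held spacer is aligned with the shelf (columns 240 to 478) and clears the panel face (about 222). I lower it.

Call:
{"fn": "move_arm", "kwargs": {
  "jaw": [4,4,4,4,4,4,4],
  "dp": [
    [0,0,2],
    [0,0,1.5],
    [0,0,0.8],
    [0,0,0.3],
    [0,0,0.2],
    [0,0,0.1],
    [0,0,0]
  ],
  "turn": [
    [0,0,0],
    [0,0,0],
    [0,0,0],
    [0,0,0],
    [0,0,0],
    [0,0,0],
    [0,0,0]
  ]
}}

```text
time_s: 9.47
position: [0.5027, 0.017, 0.0449]
tool_rot: [[0.996, 0.087, 0.001], [0.087, -0.996, -0.0], [0.001, 0.0, -1.0]]
ft_force: [-0.5, -0.5, -0.5]
grip_width: 0.0447
gripper_force: 41.1
```

Call:
{"fn": "move_arm", "kwargs": {
  "jaw": [4,4,4,4],
  "dp": [
    [0,0,0.1],
    [0,0,0.05],
    [0,0,0],
    [0,0,0]
  ],
  "turn": [
    [0,0,0],
    [0,0,0],
    [0,0,0],
    [0,0,0]
  ]
}}

```text
time_s: 9.8
position: [0.5027, 0.017, 0.0436]
tool_rot: [[0.996, 0.087, 0.001], [0.087, -0.996, -0.0], [0.001, 0.0, -1.0]]
ft_force: [-0.8, 0.4, 5.0]
grip_width: 0.0446
gripper_force: 41.7
```

Call:
{"fn": "move_arm", "kwargs": {
  "jaw": [6,6.5,6.5,6.5,7,8.5,8.5,8.5,8.5],
  "dp": [
    [0,0,0],
    [0,0,0],
    [0,0,0],
    [0,0,-1],
    [0,0,-3],
    [0,0,-4],
    [0,0,-4],
    [0,0,0],
    [0,0,0]
  ],
  "turn": [
    [0,0,0],
    [0,0,0],
    [0,0,0],
    [0,0,0],
    [0,0,0],
    [0,0,0],
    [0,0,0],
    [0,0,-0.125],
    [0,0,-0.125]
  ]
}}

```text
time_s: 10.55
position: [0.5032, 0.0169, 0.1652]
tool_rot: [[0.942, 0.336, 0.005], [0.336, -0.942, -0.001], [0.004, 0.003, -1.0]]
ft_force: [-0.5, 0.1, -0.6]
grip_width: 0.0851
gripper_force: 0.0
```

Call:
{"fn": "move_arm", "kwargs": {
  "jaw": [8.5,8.5,8.5,8.5,8.5,8.5,8.5,8.5,8.5,8.5,8.5,8.5],
  "dp": [
    [0,0,0],
    [0,0,0],
    [0,0,0],
    [0,0,0],
    [0,0,0],
    [0,0,0],
    [0,0,0],
    [0,0,0],
    [0,0,0],
    [0,0,0],
    [0,0,0],
    [0,0,0]
  ],
  "turn": [
    [0,0,-0.125],
    [0,0,-0.125],
    [0,0,-0.125],
    [0,0,-0.125],
    [0,0,-0.125],
    [0,0,-0.125],
    [0,0,-0.125],
    [0,0,-0.125],
    [0,0,-0.125],
    [0,0,-0.125],
    [0,0,-0.125],
    [0,0,-0.125]
  ]
}}

```text
time_s: 11.55
position: [0.5023, 0.0171, 0.1628]
tool_rot: [[-0.269, 0.963, -0.0], [0.963, 0.269, 0.0], [0.0, -0.0, -1.0]]
ft_force: [-0.3, 0.1, 0.4]
grip_width: 0.0849
gripper_force: 0.0
```

Call:
{"fn": "move_arm", "kwargs": {
  "jaw": [8.5,8.5,8.5,8.5,8.5],
  "dp": [
    [0,0,0],
    [0,0,0],
    [0,0,0],
    [0,0,0],
    [0,0,0]
  ],
  "turn": [
    [0,0,-0.125],
    [0,0,-0.125],
    [0,0,-0.125],
    [0,0,-0.125],
    [0,0,-0.054]
  ]
}}

```text
time_s: 11.97
position: [0.5023, 0.0171, 0.1627]
tool_rot: [[-0.736, 0.677, -0.0], [0.677, 0.736, 0.0], [0.0, -0.0, -1.0]]
ft_force: [0.0, 1.1, 0.3]
grip_width: 0.085
gripper_force: 0.0
```

Call:
{"fn": "move_arm", "kwargs": {
  "jaw": [8.5,8.5,8.5,8.5,8.5,8.5,8.5,8.5,8.5,8.5,8.5],
  "dp": [
    [2.71,1.85,0],
    [2.71,1.85,0],
    [2.71,1.85,0],
    [2.71,1.85,0],
    [2.71,1.85,0],
    [2.71,1.85,0],
    [2.7,1.86,0],
    [0,0,4],
    [0,0,4],
    [0,0,0],
    [0,0,0]
  ],
  "turn": [
    [0,0,0],
    [0,0,0],
    [0,0,0],
    [0,0,0],
    [0,0,0],
    [0,0,0],
    [0,0,0],
    [0,0,0],
    [0,0,0],
    [0,0,0],
    [0,0,0]
  ]
}}

```text
time_s: 12.88
position: [0.4515, 0.241, 0.0823]
tool_rot: [[-0.731, 0.682, -0.004], [0.682, 0.731, -0.001], [0.002, -0.003, -1.0]]
ft_force: [0.6, -0.9, 0.4]
grip_width: 0.0849
gripper_force: 0.0
```

Run:
```python
from h import *
im,d=cams.get_image('side');P,_=cloud('side',d)
a=cv2.resize(im[195:275,255:365,::-1],(800,582)[:1]+(290,) if 0 else (400,291),interpolation=cv2.INTER_CUBIC)
b=cv2.resize(im[225:345,270:390,::-1],(400,400),interpolation=cv2.INTER_CUBIC)
o=np.zeros((400,800,3),np.uint8);o[:291,:400]=a;o[:,400:]=b;cv2.imwrite('pics/s4.png',o)
for n in('side','top'):
  if n=='top': P,d=cloud('top')
  for x in cams.outline_of(n,'spacer_mid')[:1]:
    X=P[x['mask']&(d>0)];z=X[:,2];k=abs(z-.052)<.004
    print(n,x['p'],len(X),k.sum(),*(rect(X[k][:,:2]) if k.sum()>20 else ''))
```

```text
side 0.57 319 275 [520.6  19.4] [75.3 49.8] 5.2
top 0.63 627 535 [499.9  17.2] [109.2  46.3] 4.2
```

View pics/s4.png

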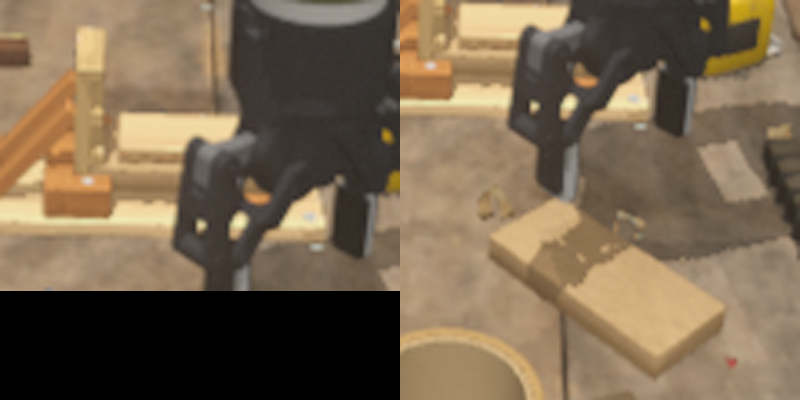

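Side view: the spacer lies on the low shelf (left part, columns 118 to 235, row 130), and the gripper straddles the loose shelf on the right. The top camera puts the spacer at x=-8, y≈0 in the rack frame. Now I go down and grip the shelf.

Call:
{"fn": "move_arm", "kwargs": {
  "jaw": [8.5,8.5,8.5,8.5,8.5,8.5,8.5],
  "dp": [
    [0.05,0.05,2],
    [0,0,2.5],
    [0,0,2],
    [0,0,1],
    [0,0,0.5],
    [0,0,0.3],
    [0,0,0]
  ],
  "turn": [
    [0,0,0],
    [0,0,0],
    [0,0,0],
    [0,0,0],
    [0,0,0],
    [0,0,0],
    [0,0,0]
  ]
}}

```text
time_s: 13.67
position: [0.4526, 0.242, 0.0005]
tool_rot: [[-0.731, 0.682, 0.001], [0.682, 0.731, 0.0], [-0.001, 0.001, -1.0]]
ft_force: [-0.3, 0.0, 0.6]
grip_width: 0.0852
gripper_force: 0.0
```

Call:
{"fn": "move_arm", "kwargs": {
  "jaw": [5,5,5,5,5,5,5,5],
  "dp": [
    [0,0,0],
    [0,0,0],
    [0,0,0],
    [0,0,0],
    [0,0,0],
    [0,0,0],
    [0,0,0],
    [0,0,0]
  ],
  "turn": [
    [0,0,0],
    [0,0,0],
    [0,0,0],
    [0,0,0],
    [0,0,0],
    [0,0,0],
    [0,0,0],
    [0,0,0]
  ],
  "force": 60
}}

```text
time_s: 14.33
position: [0.4526, 0.242, 0.0011]
tool_rot: [[-0.731, 0.682, 0.002], [0.682, 0.731, 0.0], [-0.001, 0.002, -1.0]]
ft_force: [-1.2, -0.5, 8.5]
grip_width: 0.0583
gripper_force: 64.9
```

Call:
{"fn": "move_arm", "kwargs": {
  "jaw": [5,5,5,5,5,5,5,5,5,5,5,5],
  "dp": [
    [0,0,-1],
    [0,0,-3],
    [0,0,-3.5],
    [0,0,-3.5],
    [0,0,-3],
    [0,0,0],
    [0,0,0],
    [0,0,0],
    [0,0,0],
    [0,0,0],
    [0,0,0],
    [0,0,0]
  ],
  "turn": [
    [0,0,0],
    [0,0,0],
    [0,0,0],
    [0,0,0],
    [0,0,0],
    [0,0,-0.12],
    [0,0,-0.12],
    [0,0,-0.12],
    [0,0,-0.12],
    [0,0,-0.12],
    [0,0,-0.12],
    [0,0,-0.12]
  ]
}}

```text
time_s: 15.33
position: [0.4519, 0.2419, 0.1408]
tool_rot: [[-0.995, -0.095, 0.001], [-0.095, 0.995, 0.0], [-0.001, 0.0, -1.0]]
ft_force: [-0.4, -0.2, -1.1]
grip_width: 0.0584
gripper_force: 64.6
```

Call:
{"fn": "move_arm", "kwargs": {
  "jaw": [5,5,5,5,5,5,5,5,5,5],
  "dp": [
    [0.1,-2,0],
    [0.1,-3.3,0],
    [0.1,-3.3,0],
    [0.1,-3.3,0],
    [0.1,-3.3,0],
    [0.1,-3.3,0],
    [0.1,-2.8,0],
    [0,-1.5,0],
    [0,0,0],
    [0,0,0]
  ],
  "turn": [
    [0,0,0],
    [0,0,0],
    [0,0,0],
    [0,0,0],
    [0,0,0],
    [0,0,0],
    [0,0,0],
    [0,0,0],
    [0,0,0],
    [0,0,0]
  ]
}}

```text
time_s: 16.17
position: [0.4654, 0.0139, 0.1404]
tool_rot: [[-0.996, -0.087, 0.001], [-0.087, 0.996, 0.0], [-0.001, 0.0, -1.0]]
ft_force: [0.4, -1.0, -0.5]
grip_width: 0.0586
gripper_force: 64.7
```

Call:
{"fn": "move_arm", "kwargs": {
  "jaw": [5,5,5,5,5,5],
  "dp": [
    [0,0,2],
    [0,0,2.5],
    [0,0,2],
    [0,0,1.3],
    [0,0,0.5],
    [0,0,0]
  ],
  "turn": [
    [0,0,0],
    [0,0,0],
    [0,0,0],
    [0,0,0],
    [0,0,0],
    [0,0,0]
  ]
}}

```text
time_s: 16.67
position: [0.465, 0.0152, 0.0564]
tool_rot: [[-0.996, -0.09, -0.002], [-0.09, 0.996, 0.001], [0.002, 0.001, -1.0]]
ft_force: [-0.2, -0.2, -0.6]
grip_width: 0.0584
gripper_force: 64.7
```

Run:
```python
from h import *
im,d=cams.get_image('side');P,_=cloud('side',d)
o=np.zeros((500,750,3),np.uint8);o=cv2.resize(im[180:280,230:380,::-1],(750,500),interpolation=cv2.INTER_CUBIC);cv2.imwrite('pics/s5.png',o)
for n in('side','top'):
  if n=='top': P,d=cloud('top')
  for x in cams.outline_of(n,'shelf_mid')[:1]:
    X=P[x['mask']&(d>0)];z=X[:,2];k=abs(z-.072)<.005
    print(n,x['p'],len(X),k.sum(),np.median(z[k]),*(rect(X[k][:,:2]) if k.sum()>20 else ''))
    if n=='side':
      # fit top plane
      A=np.c_[X[k][:,:2]-[.465,.014],np.ones(k.sum())];print(np.linalg.lstsq(A,X[k][:,2],rcond=None)[0])
```

```text
side 0.67 829 624 0.07269996481865618 [466.7  18.7] [129.7  67.2] 6.2
[ 0.00061355 -0.02340453  0.07259079]
top 0.45 150 113 0.07388254426269297 [464.2  14. ] [130.4  56.4] 4.5
```

View pics/s5.png

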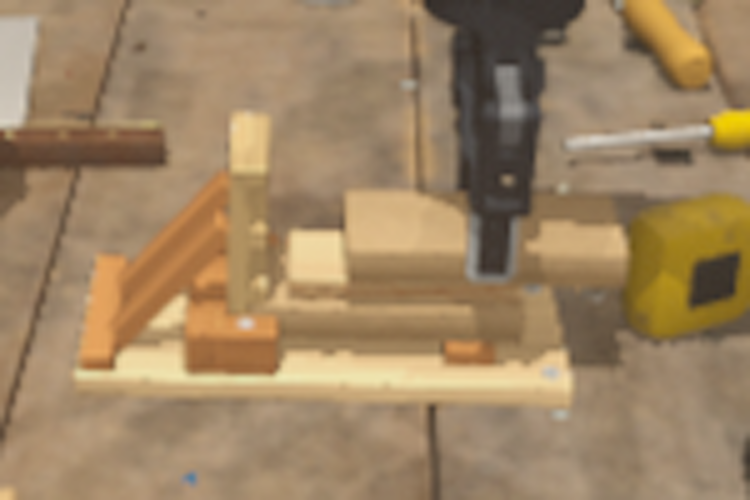

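The shelf is level over the spacer (left end at column 345, panel face about 265). I lower it gently to contact.

Call:
{"fn": "move_arm", "kwargs": {
  "jaw": [5,5,5,5],
  "dp": [
    [0,0,0.1],
    [0,0,0.1],
    [0,0,0],
    [0,0,0]
  ],
  "turn": [
    [0,0,0],
    [0,0,0],
    [0,0,0],
    [0,0,0]
  ]
}}

```text
time_s: 17.2
position: [0.4655, 0.0141, 0.0549]
tool_rot: [[-0.996, -0.089, 0.0], [-0.089, 0.996, 0.0], [-0.0, -0.0, -1.0]]
ft_force: [-0.7, -0.2, -0.7]
grip_width: 0.0584
gripper_force: 64.7
```

Call:
{"fn": "move_arm", "kwargs": {
  "jaw": [5,5,5],
  "dp": [
    [0,0,0.05],
    [0,0,0],
    [0,0,0]
  ],
  "turn": [
    [0,0,0],
    [0,0,0],
    [0,0,0]
  ]
}}

```text
time_s: 17.45
position: [0.4655, 0.0141, 0.0543]
tool_rot: [[-0.996, -0.089, -0.0], [-0.089, 0.996, 0.0], [0.0, 0.0, -1.0]]
ft_force: [-0.1, 0.1, -0.4]
grip_width: 0.0584
gripper_force: 64.7
```

Call:
{"fn": "move_arm", "kwargs": {
  "jaw": [5,5,5,5,5,5,5,5,5],
  "dp": [
    [0,0,0.1],
    [-0.5,0,0],
    [-0.7,0,0],
    [-0.7,0,0],
    [-0.6,0,0],
    [-0.5,0,0],
    [-0.4,0,0],
    [0,0,0],
    [0,0,0]
  ],
  "turn": [
    [0,0,0],
    [0,0,0],
    [0,0,0],
    [0,0,0],
    [0,0,0],
    [0,0,0],
    [0,0,0],
    [0,0,0],
    [0,0,0]
  ]
}}

```text
time_s: 18.2
position: [0.4993, 0.0173, 0.0532]
tool_rot: [[-0.996, -0.089, -0.0], [-0.089, 0.996, 0.0], [0.0, 0.0, -1.0]]
ft_force: [0.0, -0.0, -0.8]
grip_width: 0.0585
gripper_force: 64.7
```

Call:
{"fn": "move_arm", "kwargs": {
  "jaw": [5,5,5,5,5,5,5],
  "dp": [
    [-0.1,0,0],
    [-0.1,0,0],
    [-0.1,0,0],
    [-0.1,0,0],
    [-0.1,0,0],
    [-0.1,0,0],
    [0,0,0]
  ],
  "turn": [
    [0,0,0],
    [0,0,0],
    [0,0,0],
    [0,0,0],
    [0,0,0],
    [0,0,0],
    [0,0,0]
  ]
}}

```text
time_s: 18.78
position: [0.5055, 0.0177, 0.0533]
tool_rot: [[-0.996, -0.089, 0.0], [-0.089, 0.996, -0.0], [-0.0, -0.0, -1.0]]
ft_force: [-0.4, 0.5, -0.4]
grip_width: 0.0583
gripper_force: 64.6
```

Call:
{"fn": "move_arm", "kwargs": {
  "jaw": [5,5,5,5],
  "dp": [
    [-0.1,0,0],
    [-0.1,0,0],
    [0,0,0],
    [0,0,0]
  ],
  "turn": [
    [0,0,0],
    [0,0,0],
    [0,0,0],
    [0,0,0]
  ]
}}

```text
time_s: 19.12
position: [0.5073, 0.0179, 0.0533]
tool_rot: [[-0.996, -0.089, -0.0], [-0.089, 0.996, 0.0], [0.0, 0.0, -1.0]]
ft_force: [0.3, -0.1, -0.8]
grip_width: 0.0582
gripper_force: 64.7
```

Call:
{"fn": "move_arm", "kwargs": {
  "jaw": [5,5,5,5],
  "dp": [
    [-0.1,0,0.05],
    [-0.05,0,0],
    [0,0,0],
    [0,0,0]
  ],
  "turn": [
    [0,0,0],
    [0,0,0],
    [0,0,0],
    [0,0,0]
  ]
}}

```text
time_s: 19.45
position: [0.5085, 0.0181, 0.0531]
tool_rot: [[-0.996, -0.089, -0.0], [-0.089, 0.996, -0.0], [0.0, 0.0, -1.0]]
ft_force: [-2.7, 0.5, 5.3]
grip_width: 0.0584
gripper_force: 65.3
```

Call:
{"fn": "move_arm", "kwargs": {
  "jaw": [5,5,5,5],
  "dp": [
    [-0.05,0,0],
    [-0.05,0,0],
    [0,0,0],
    [0,0,0]
  ],
  "turn": [
    [0,0,0],
    [0,0,0],
    [0,0,0],
    [0,0,0]
  ]
}}

```text
time_s: 19.78
position: [0.5095, 0.0182, 0.0531]
tool_rot: [[-0.996, -0.089, -0.0], [-0.089, 0.996, 0.0], [0.0, 0.0, -1.0]]
ft_force: [-2.3, -0.1, 5.5]
grip_width: 0.0582
gripper_force: 65.4
```

Call:
{"fn": "move_arm", "kwargs": {
  "jaw": [5,5,5,5],
  "dp": [
    [-0.05,0,-0.02],
    [-0.05,0,0],
    [0,0,0],
    [0,0,0]
  ],
  "turn": [
    [0,0,0],
    [0,0,0],
    [0,0,0],
    [0,0,0]
  ]
}}

```text
time_s: 20.12
position: [0.5097, 0.0182, 0.0531]
tool_rot: [[-0.996, -0.089, -0.002], [-0.089, 0.996, -0.0], [0.002, 0.0, -1.0]]
ft_force: [-6.1, -1.3, 7.2]
grip_width: 0.0585
gripper_force: 65.6
```

Call:
{"fn": "move_arm", "kwargs": {
  "jaw": [5,5,5],
  "dp": [
    [-0.05,0,0],
    [0,0,0],
    [0,0,0]
  ],
  "turn": [
    [0,0,0],
    [0,0,0],
    [0,0,0]
  ]
}}

```text
time_s: 20.37
position: [0.5097, 0.0182, 0.0531]
tool_rot: [[-0.996, -0.089, -0.004], [-0.089, 0.996, -0.0], [0.004, 0.0, -1.0]]
ft_force: [-8.9, -1.2, 8.1]
grip_width: 0.0585
gripper_force: 65.8
```

Call:
{"fn": "move_arm", "kwargs": {
  "jaw": [5,5,5,5],
  "dp": [
    [-0.05,0,-0.04],
    [-0.04,0,0],
    [0,0,0],
    [0,0,0]
  ],
  "turn": [
    [0,0,0],
    [0,0,0],
    [0,0,0],
    [0,0,0]
  ]
}}

```text
time_s: 20.7
position: [0.5097, 0.0183, 0.0531]
tool_rot: [[-0.996, -0.089, -0.006], [-0.089, 0.996, 0.0], [0.006, 0.001, -1.0]]
ft_force: [-11.2, -3.1, 6.9]
grip_width: 0.0583
gripper_force: 65.6
```

Call:
{"fn": "move_arm", "kwargs": {
  "jaw": [5,5,5,5],
  "dp": [
    [-0.04,0,-0.03],
    [0,0,-0.02],
    [0,0,0],
    [0,0,0]
  ],
  "turn": [
    [0,0,0],
    [0,0,0],
    [0,0,0],
    [0,0,0]
  ]
}}

```text
time_s: 21.03
position: [0.5097, 0.0183, 0.0531]
tool_rot: [[-0.996, -0.089, -0.007], [-0.089, 0.996, 0.0], [0.007, 0.001, -1.0]]
ft_force: [-12.1, -3.1, 3.4]
grip_width: 0.0584
gripper_force: 65.0
```

Run:
```python
from h import *
im,d=cams.get_image('side');P,_=cloud('side',d)
cv2.imwrite('pics/s6.png',cv2.resize(im[180:280,230:380,::-1],(750,500),interpolation=cv2.INTER_CUBIC))
for n in('side','top'):
  if n=='top': P,d=cloud('top')
  for q,z0 in(('shelf_mid',.07),('spacer_mid',.052)):
   for x in cams.outline_of(n,q)[:1]:
    X=P[x['mask']&(d>0)];z=X[:,2];k=abs(z-z0)<.005
    print(n,q,x['p'],k.sum(),np.median(z[k]),*(rect(X[k][:,:2]) if k.sum()>20 else ''))
for i in range(4):
    cams.get_image('top');s=observe();print(np.round(s['ft_force'],1),np.round(s['position'],4))
```

```text
side shelf_mid 0.62 504 0.06963987876212344 [510.6  19.6] [127.4  63. ] 4.3
side spacer_mid 0.63 18 0.047664062268993744
top shelf_mid 0.63 57 0.07044712110915825 [458.6  25.4] [36. 13.] 74.5
[-12.4  -3.4   4.2] [0.5097 0.0183 0.0531]
[-11.8  -3.3   3.2] [0.5097 0.0183 0.0531]
[-11.9  -3.4   3.2] [0.5097 0.0183 0.0531]
[-10.7  -3.7   3.3] [0.5097 0.0183 0.0531]
```

View pics/s6.png

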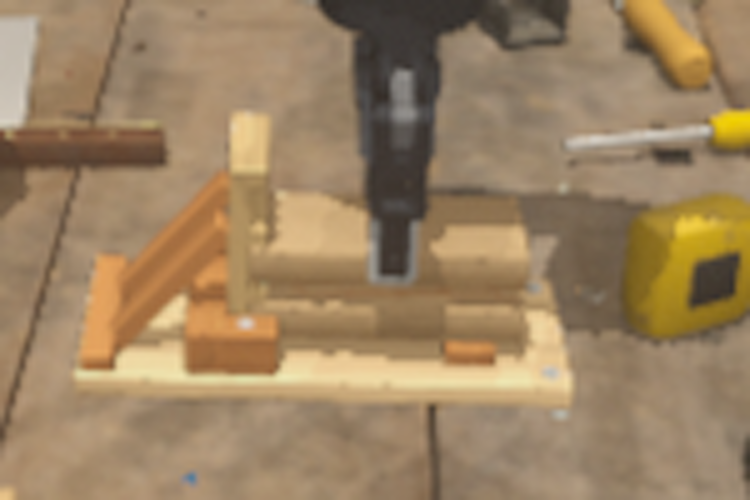

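The shelf sits in the middle groove, its near end level with the low shelf's end (both at about column 527), on the spacer. The push is steady at about 12 N, so I hand in.

```bash
python3 -c "
from rig import ticket
print(ticket.close_job())"
```

```text
the job is handed in; nothing more can be done
None
```

The job is handed in: the spacer lies on the lowest shelf, let go, and the loose shelf is home in the middle housing, held there with a steady push of about 12 N; the hand-in returned no verdict.

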